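Move the sensor clip to the heated tub and set the thermostat sleeve to 7

TASK

The orange sensor clip is on the green divider of the unheated tub: squeeze it open, lift it off and clip it on the green divider of the tub on the red heating mat, near the middle, upright and pushed fully down. Only then set the thermostat to 7: its black sleeve is notched, so pull it up to turn it clockwise and leave it dropped fully home with the white line at 7. Leave everything else on the bench where it is.

Things in the scene. Friction and masses are not known exactly. Their poses are not given: they have to be found in the camera images.
- clip: orange sprung clip, jaws down, two flat tails up, loose, about 60 g; 71 mm tall, 22 mm wide along its x. Origin midway between the jaw tips; x along the edge it grips, y across it (jaws and tails face +-y), z up. A white sensor pod 22 x 18 x 30 mm sits on its +x end (x 12 to 35, z 27 to 57 mm)
- clip_tails (a point): between the tails, 56 mm above the jaw tips: where to grip, axes as the clip. The tails rise from pivots 31 mm above the jaw tips to 70 mm and splay to 40 mm over their tops when shut on a divider. Squeezed across y to their stops (about 7 N) they stand upright, 17 mm over both, and the jaw tips stand 21 mm apart. Let go, it springs shut
- clip_throat (a point): the clip's throat, 26 mm above the jaw tips, between the jaws: rests on the top edge of the divider when the clip is fully down. Axes as the clip
- tub_heat: the heated tub: clear tub 188 x 132 mm, rim 62 mm above the table, filled with stone chippings to 43 mm, standing on a red heating mat 200 x 150 x 6 mm. Fixed. A green divider 4 mm thick and 172 mm long stands along its middle, top edge 85 mm above the table. Origin at the centre of the underside, x along the divider
- tub_heat_edge (a point): middle of the top edge of the green divider of the heated tub; x along the divider, y across it, z up
- tub_plain: the unheated tub, where the clip starts: clear tub 188 x 132 mm, rim 62 mm above the table, filled with stone chippings to 43 mm, standing on a light grey board 200 x 150 x 6 mm. Fixed. A green divider 4 mm thick and 172 mm long stands along its middle, top edge 85 mm above the table. Origin at the centre of the underside, x along the divider
- tub_plain_edge (a point): middle of the top edge of the green divider of the unheated tub; x along the divider, y across it, z up
- thermostat: grey box 130 x 130 x 34 mm, fixed, with a round white dial plate (120 mm across, top 40 mm above the table), the black sleeve upright at its centre. Numerals 0 to 9 round the plate, clockwise from above, 24 degrees apart: 0 is 108 degrees anticlockwise (from above) from the box's +x, 9 is 108 degrees clockwise from it. Origin at the centre of the underside
- sleeve (a joint): turn of the sleeve, rad, growing clockwise from above: 0.4189 x the number its white line points to (2.932 at 7; end stops just past 0 and 9). A notch at each number locks it while it is down; it turns only while pulled straight up about 9 mm, and a spring (5 to 8 N) drops it into the notch when let down near a number
- sleeve_lift (a joint): how far the sleeve is pulled up, m: 0 fully down, 0.012 at the stop; free to turn from about 0.007
- sleeve_grip (a point): on the sleeve's axis, 26 mm above the dial plate with the sleeve down: the height to grip. The sleeve is a ribbed black cylinder 44 mm across, from 1 to 42 mm above the plate, with a white line on its top and side. Turns and rises with it
- pot: small terracotta pot, 64 mm across, 58 mm tall. Bystander, loose; origin at its underside unless said
- spore_jar: small amber jar, 44 mm across, 70 mm tall. Bystander, loose; origin at its underside unless said
- mug: blue mug, 80 mm across, 90 mm tall. Bystander, loose; origin at its underside unless said
- brush: wooden brush lying down, 170 mm long; origin about its middle. Bystander, loose; origin at its underside unless said
- labels: flat stack of green plant labels 120 x 30 x 12 mm. Bystander, loose; origin at its underside unless said
- tin: small aluminium tin 60 x 45 x 30 mm. Bystander, loose; origin at its underside unless said
- saucer: terracotta saucer, 110 mm across, 18 mm tall. Bystander, loose; origin at its underside unless said
Not all that is in view belongs to the job. Leave any blue or yellow look-alike of the clip alone.

How it is judged (in metres and radians):
On the way, in this order (a step that is already met when the one before it is completed fails the run):
1. the clip is fully down on the heated tub's divider and released (x of clip_throat in the frame of tub_heat_edge between -0.06 and 0.06 m and y of clip_throat in the frame of tub_heat_edge between -0.005 and 0.005 m and z of clip_throat in the frame of tub_heat_edge between -0.005 and 0.005 m and angle between clip's own z axis and vertical below 0.2 rad and angle between the x axis of clip and the x axis of tub_heat_edge, either way round below 0.2 rad and contact force between the fingers and clip below 0.3 N and linear speed of clip below 0.03 m/s), for 0.2 s.
2. the sleeve is down in the notch at 7 (value of joint sleeve between 2.8322 and 3.0322 rad and value of joint sleeve_lift below 0.0025 m and contact force between the fingers and sleeve below 0.3 N), for 0.2 s.
At the end, for the whole second after the job is handed in: The clip sits upright on the heated tub's divider (throat within 5 mm of the top edge in height and across, within 60 mm of its middle, tilted and turned less than 0.2 rad), released and at rest; the sleeve stands at 7 (within 0.1 rad), dropped home (lift under 2.5 mm) and released (all of step 1 and all of step 2); the robot touches nothing.
It fails at once if a bystander is pushed more than 30 mm (distance of any of pot, spore_jar, mug, brush, labels, tin, saucer from where it was at the start of the episode above 0.03 m).
It fails at once if the sleeve is turned before the clip is on the heated tub (value of joint sleeve above 1.50797 rad and not (x of clip_throat in the frame of tub_heat_edge between -0.06 and 0.06 m and y of clip_throat in the frame of tub_heat_edge between -0.005 and 0.005 m and z of clip_throat in the frame of tub_heat_edge between -0.005 and 0.005 m)).
It also fails if it takes over 64 s, if anything falls off the work surface, if the arm or the gripper's body presses on something with over 40 N, if the wrist force passes 120 N, or if a joint passes its speed limit or range.

ROBOT

A 6-joint arm with a two-finger parallel gripper is mounted at the origin on the work surface. World frame = base frame: x ahead of the robot, y to its left, z up, the work surface at z = 0. Lengths are in mm, angles in rad, forces in N, time in s.
With the tool pointing down it reaches from about 325 to 850 mm from the base axis. Payload 4.4 kg.
Tool frame: the origin (TCP) lies at the very end of the fingers, on their centre line; the grasp point (between the pads) lies 19 mm behind it; z points along the fingers, y is the line along which they close (so a half turn about z gives the same grasp; the last joint's range is limited). The gripper opens to 94 mm and grips with 3 to 60 N. Pads are 16 mm wide; open, the fingers measure 119 mm over their backs; the gripper's body (75 mm by 177 mm) begins 78 mm behind the grasp point.
Start: joints at [-1.312, 0.207, 1.542, -0, 1.393, -0.15], TCP at [229.083, -527.397, 205.447] pointing down, gripper open.
Joint ranges: [-2.73, 2.73], [-0.86, 2.22], [0.23, 2.46], [-1.11, 4.25], [0.08, 2.63], [-2.82, 2.82]. Speed limits (rad/s): [2.79, 2.79, 3.14, 3.14, 3.14, 3.14].

INTERFACE

Orientations are given as a 3x3 rotation matrix whose columns are the frame's x, y, z axes.
In Python, from plant import arm, grab_frame gives the robot as it stands.
- The arm moves only by the tool arm_command, never from a script. Its argument "rows" is a list of rows, each an object of numbers: "wx", "wy", "wz": the turn, a rotation vector about the world's x, y, z normalised to -1 to 1, where 1 is 0.1 rad; "dx", "dy", "dz": the shift along the world's x, y, z normalised to -1 to 1, where 1 is 50 mm; "grip": the finger opening in mm, from 0 to 94. A call has 1 to 12 rows; each row shifts and turns the commanded pose from where the row before left it; what a row does not reach is not made up. A row lasts 1/10 s, in which the tool goes at most 50 mm and 8.59 degrees, less where a joint would pass 70% of its speed; a pose out of reach is approached as far as the arm can. A call with a number of a shift or a turn outside -1 to 1 is refused whole. A call with a gripper value outside its range is refused whole. The fingers move at their own pace and stop on an object; "squeeze" is the grip in N (left out, the last holds). Time passes only in rows, so rows that do not move let the fingers close. It gives the time, the measured TCP pose, the force, the opening and the grip force at its end, in the units of the state.
- arm.observe(): the state, without advancing time (a new reading comes with each control period).
- grab_frame(name): name is "scene" or "top" or "wrist"; returns a dict with "pixels" (480x640x3 uint8, blue, green, red), "fx", "fy", "cx", "cy" (pixels), "T" (4x4, takes a point from camera to world coordinates). Camera axes: x right, y down, z forward; pixel columns grow to the right and rows downward; lengths in mm; the calibration is good to about 2 mm. A picture is of the moment at which its call begins. There is no depth.
- arm.sign_off(): hands the job in; it is judged then, once.
The state is a dict: "time_s": time; "joint_positions": joint angles; "qd": joint speeds; "joint_torque": joint torques, N m; "tool_pos": TCP position; "eef_rot": TCP orientation; "force": force on the tool from outside, world axes, zero at the start; "torque": the same for the moment, N m; "grip_width": finger opening in mm; "grip_force": force on a finger pad.
Only numpy, scipy, OpenCV 4.12 (cv2) and the standard library are available. Lean on these libraries where they do the work, as an engineer would, in place of code of your own. Each camera call takes 0.05 s, during which the arm holds its last target. There are 200 camera calls.

## Working session

There is one attempt and no reset: what is moved stays moved. The work goes in short steps, Python scripts to look and compute and a tool call to move; the robot and the scene stay as the last step left them, time stands still between calls to the robot, and variables do not carry over. Pictures are saved under pics/ and viewed, at most 13 in all, crops included, and the job is handed in when it is done.

Besides the shell and the picture viewer there is one more tool, called after ">>>" by a JSON object that holds its "api" and its "payload". arm_command: Moves the arm, as the interface text tells. Scaled input: -1 to 1 covers 50 mm each way for a shift and 0.1 rad each way for a turn. Its arguments: {"type":"object","properties":{"rows":{"type":"array","items":{"type":"object","properties":{"wx":{"type":"number"},"wy":{"type":"number"},"wz":{"type":"number"},"dx":{"type":"number"},"dy":{"type":"number"},"dz":{"type":"number"},"grip":{"type":"number"}}}},"squeeze":{"type":"number"}},"required":["rows"]}

```bash
mkdir -p pics
cat > h.py <<'E'
import numpy as np, cv2, json
from plant import arm, grab_frame
def snap(n,f):
    d=grab_frame(n); cv2.imwrite(f'pics/{f}.png',d['pixels'])
    np.savez(f'pics/{f}.npz',K=[d['fx'],d['fy'],d['cx'],d['cy']],T=d['T']); return d
def ray(f,u,v):
    z=np.load(f'pics/{f}.npz'); K=z['K'];T=z['T']
    d=T[:3,:3]@np.array([(u-K[2])/K[0],(v-K[3])/K[1],1]); return T[:3,3],d/np.linalg.norm(d)
def atz(f,u,v,h):
    o,d=ray(f,u,v); return o+d*(h-o[2])/d[2]
def tri(*obs):
    A=0;b=0
    for f,u,v in obs:
        o,d=ray(f,u,v); P=np.eye(3)-np.outer(d,d); A=A+P; b=b+P@o
    x=np.linalg.solve(A,b)
    return x,[round(float(np.linalg.norm(np.cross(ray(*q)[1],x-ray(*q)[0]))),1) for q in obs]
def proj(f,p):
    z=np.load(f'pics/{f}.npz'); K=z['K'];T=z['T']; c=T[:3,:3].T@(np.array(p)-T[:3,3]); return K[0]*c[0]/c[2]+K[2],K[1]*c[1]/c[2]+K[3]
E
python3 -c "
from h import *
np.set_printoptions(precision=3,suppress=True)
a=snap('scene','s0');b=snap('top','t0');
print(a['T'],b['T'],a['fx'],b['fx'])
print(arm.observe())"
```

```text
[[   0.793    0.452   -0.408 1112.667]
 [   0.609   -0.577    0.544 -756.283]
 [   0.01    -0.68    -0.733 1093.364]
 [   0.       0.       0.       1.   ]] [[   0.013   -0.99     0.14   358.281]
 [  -1.      -0.014   -0.012    1.348]
 [   0.014   -0.139   -0.99  1345.914]
 [   0.       0.       0.       1.   ]] 551.3213188743084 475.48621422188853
{'time_s': 0.1, 'joint_positions': array([-1.311,  0.207,  1.543,  0.   ,  1.394, -0.15 ]), 'qd': array([-0.001, -0.002, -0.001,  0.001, -0.001,  0.   ]), 'joint_torque': array([  0.001, -37.186, -28.229,   0.07 ,   0.031,  -0.   ]), 'tool_pos': array([ 228.91 , -526.671,  204.411]), 'eef_rot': array([[ 0.917,  0.398, -0.001],
       [ 0.398, -0.917,  0.002],
       [ 0.   , -0.002, -1.   ]]), 'force': array([0.076, 0.078, 0.313]), 'torque': array([-0.008, -0.015, -0.027]), 'grip_force': 0.0, 'grip_width': 93.78661164013029}
```

View pics/s0.png

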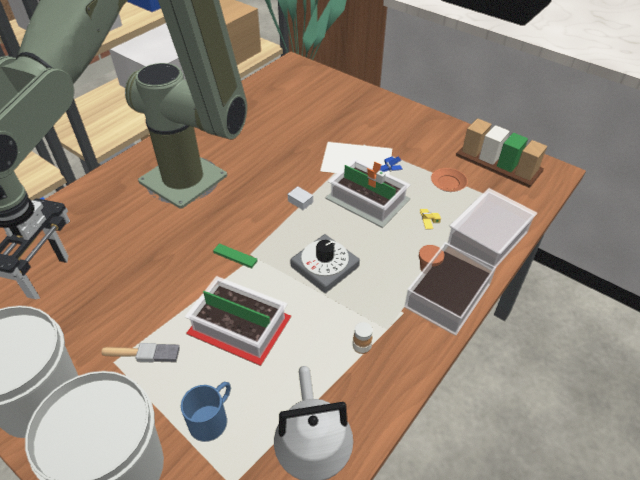

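View pics/t0.png

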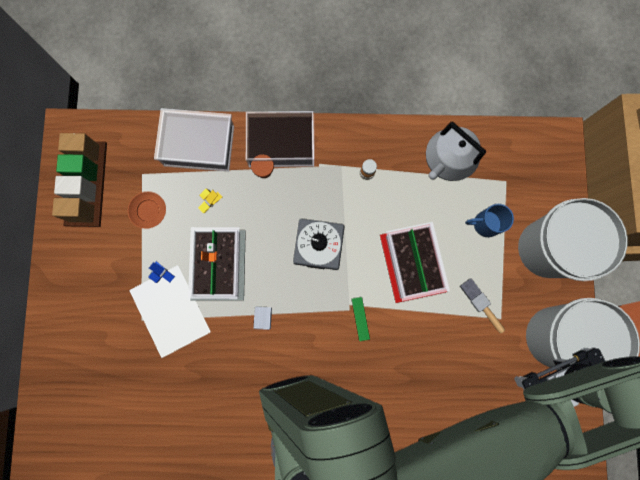

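The top view shows the orange clip on the left tub at (209,252), the blue look-alike at (160,271) and the yellow one at (208,200). It also shows the thermostat at (318,243), the heated tub on the red mat at (415,262) and the kettle at (455,150). In the scene view they are at: orange clip (375,175), blue (391,163), yellow (429,217). I choose the orange one standing on the green divider and check it in an enlarged crop.

```bash
python3 -c "
from h import *
def t(f,x,y,w,h): 
    return cv2.resize(cv2.imread(f'pics/{f}.png')[y:y+h,x:x+w],(266,300),interpolation=cv2.INTER_CUBIC)
W=80;H=90
r1=np.hstack([t('t0',175,220,W,H),t('t0',278,198,W,H),t('t0',375,215,W,H)])
r2=np.hstack([t('s0',325,135,W,H),t('s0',285,215,W,H),t('s0',190,265,W+26,H+30)])
cv2.imwrite('pics/c0.png',np.vstack([r1,r2]))"
```

```text
(no output)
```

View pics/c0.png

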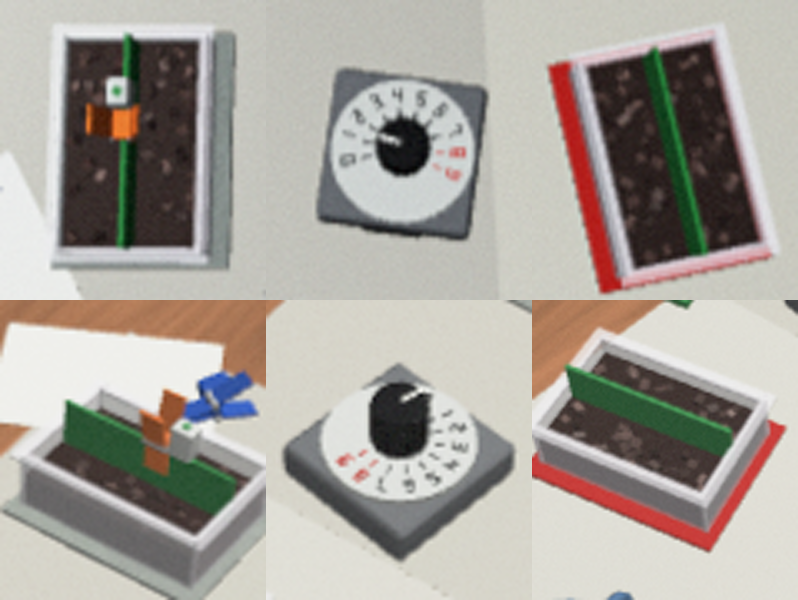

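```bash
python3 -c "
from h import *
np.set_printoptions(precision=1,suppress=True)
T=lambda i,x,y:('t0',[175,278,375][i]+(x-266*i)/3.325,[220,198,215][i]+y/3.333)
S=lambda i,x,y:('s0',325+x/3.325,135+(y-300)/3.333) if i==0 else ('s0',285+(x-266)/3.325,215+(y-300)/3.333) if i==1 else ('s0',190+(x-532)/2.51,265+(y-300)/2.5)
def p(n,*o):
    r=tri(*o); print(n,*r, 'base r',np.hypot(*r[0][:2]))
p('plain far',T(0,128,36),S(0,235,480)); p('plain near',T(0,122,247),S(0,66,403))
p('heat far',T(2,657,50),S(2,733,431)); p('heat near',T(2,704,252),S(2,568,367))
p('sleeve top',T(1,402,143),S(1,400,393))
p('pod top',T(0,117,90),S(0,187,427))
p('tail tops L',T(0,90,121),S(0,172,396))
print('z85',[atz(*q,85) for q in (T(0,126,36),T(0,122,247),T(2,657,50),T(2,704,252))])
print('dial centre z40',atz(*T(1,400,145),40), 'box z34',[atz(*T(1,x,y),34) for x,y in((337,70),(487,88),(468,240),(318,220))])
print('line',[atz(*T(1,x,y),82) for x,y in((380,137),(398,144))])
"
```

```text
plain far [575.  270.5  82.9] [2.7, 2.7] base r 635.4830118666642
plain near [404.9 267.7  80.6] [1.6, 1.6] base r 485.42650333855045
heat far [ 586.  -264.7   83.3] [4.1, 4.1] base r 643.0179976546272
heat near [ 421.2 -301.9   83.2] [1.2, 1.2] base r 518.2194663637499
sleeve top [550.  -13.5  89.4] [1.8, 1.8] base r 550.1836283444998
pod top [525.9 269.8 114.9] [1.6, 1.6] base r 591.0134494782104
tail tops L [499.5 287.1 123.4] [0.8, 0.8] base r 576.1359781148911
z85 [array([572.6, 269.8,  85. ]), array([403.6, 265.6,  85. ]), array([ 582.8, -267.2,   85. ]), array([ 420.3, -302.4,   85. ])]
dial centre z40 [554.5 -13.7  40. ] box z34 [array([618.5,  40.2,  34. ]), array([605. , -86.6,  34. ]), array([476.4, -71.4,  34. ]), array([491.4,  53.7,  34. ])]
line [array([554.5,   3. ,  82. ]), array([549. , -11.6,  82. ])]
```

The crop confirms the choice: the clip is upright on the left divider, with its pod toward +x. The measured heights are edge ≈82, pod top ≈115 and tail tops ≈123, each a few mm under nominal. The dial reads about 1. I'll move over the heated tub first for a wrist view on the way.

>>> {"api": "arm_command", "payload": {"rows": [{"dz": 1,"wz": -0.5},{"dx": 0.7,"dy": 0.6,"dz": 0.6,"wz": -0.5},{"dx": 0.7,"dy": 0.6,"wz": -0.5},{"dx": 0.7,"dy": 0.6,"wz": -0.4},{"dx": 0.7,"dy": 0.6},{"dx": 0.7,"dy": 0.6},{"dx": 0.7,"dy": 0.6},{"dx": 0.7,"dy": 0.6},{"dx": 0.5,"dy": 0.6},{},{}]}}

```text
schema error: expected keys wx, wy, wz, dx, dy, dz, grip
```

```bash
python3 -c "
from h import *
snap('wrist','w1');print(np.load('pics/w1.npz')['T'].round(2),np.load('pics/w1.npz')['K'])
for p in [(586,-266,85),(420,-303,85)]: print(proj('w1',p))
o=arm.observe();print(o['time_s'],o['tool_pos'],o['joint_positions'],o['eef_rot'])"
```

```text
[[ 4.0000e-01 -8.8000e-01 -2.7000e-01  3.0742e+02]
 [-9.2000e-01 -3.8000e-01 -1.1000e-01 -4.9310e+02]
 [-0.0000e+00  2.9000e-01 -9.6000e-01  3.8350e+02]
 [ 0.0000e+00  0.0000e+00  0.0000e+00  1.0000e+00]] [428.43039336 428.43039336 311.86789782 244.75770376]
(np.float64(89.56892286758332), np.float64(-717.0811105158672))
(np.float64(76.17072868759473), np.float64(-226.61976072234475))
0.15 [ 228.90981639 -526.80352363  204.56121557] [-1.31151783e+00  2.07263594e-01  1.54257100e+00 -1.49684961e-05
  1.39352438e+00 -1.50523551e-01] [[ 9.17198712e-01  3.98429800e-01 -4.67094721e-04]
 [ 3.98429995e-01 -9.17197164e-01  1.70349776e-03]
 [ 2.50306316e-04 -1.74855049e-03 -9.99998440e-01]]
```

>>> {"api": "arm_command", "payload": {"rows": [{"dx": 0.2,"dy": 1},{"dx": 0.2,"dy": 1},{"dx": 0.2,"dy": 1},{"dx": 0.2,"dy": 1},{"dx": 0.2,"dy": 1},{"dy": 0.4},{},{}]}}

```text
schema error: expected keys wx, wy, wz, dx, dy, dz, grip
```

```bash
python3 -c "
from h import *
snap('wrist','w2')
print(proj('w2',(550,-14,82)))
o=arm.observe();print(o['time_s'],o['tool_pos'],o['joint_positions'])"
```

```text
(np.float64(-551.5742031113361), np.float64(-975.2709875750529))
0.2 [ 228.93595049 -526.93428869  204.73390741] [-1.31153626e+00  2.07125241e-01  1.54237253e+00 -8.41453822e-06
  1.39347509e+00 -1.50499399e-01]
```

>>> {"api": "arm_command", "payload": {"rows": [{"dx": -0.1,"dy": 1,"wz": -0.6},{"dx": -0.2,"dy": 1,"wz": -0.6},{"dx": -0.2,"dy": 1,"wz": -0.7},{"dx": -0.2,"dy": 1},{"dx": -0.2,"dy": 1},{"dy": 0.6},{},{}]}}

```text
schema error: expected keys wx, wy, wz, dx, dy, dz, grip
```

```bash
python3 -c "
from h import *
snap('wrist','w3')
print(proj('w3',(502,269,85)))
o=arm.observe();print(o['time_s'],o['tool_pos'],o['joint_positions'],o['eef_rot'])
a=[cv2.imread(f'pics/w{i}.png') for i in (1,2,3)]
cv2.imwrite('pics/wc.png',cv2.resize(np.vstack([np.hstack(a[:2]),np.hstack([a[2],a[2]*0])]),(800,600),interpolation=cv2.INTER_AREA))"
```

```text
(np.float64(-1495.275432632719), np.float64(-1352.1357932886804))
0.25 [ 229.01181972 -527.02258435  204.88292486] [-1.31146865e+00  2.07036414e-01  1.54216485e+00  2.80921348e-05
  1.39348957e+00 -1.50483512e-01] [[ 9.17198072e-01  3.98431465e-01 -2.54879373e-04]
 [ 3.98431501e-01 -9.17197469e-01  1.06854799e-03]
 [ 1.91968425e-04 -1.08162213e-03 -9.99999397e-01]]
```

View pics/wc.png

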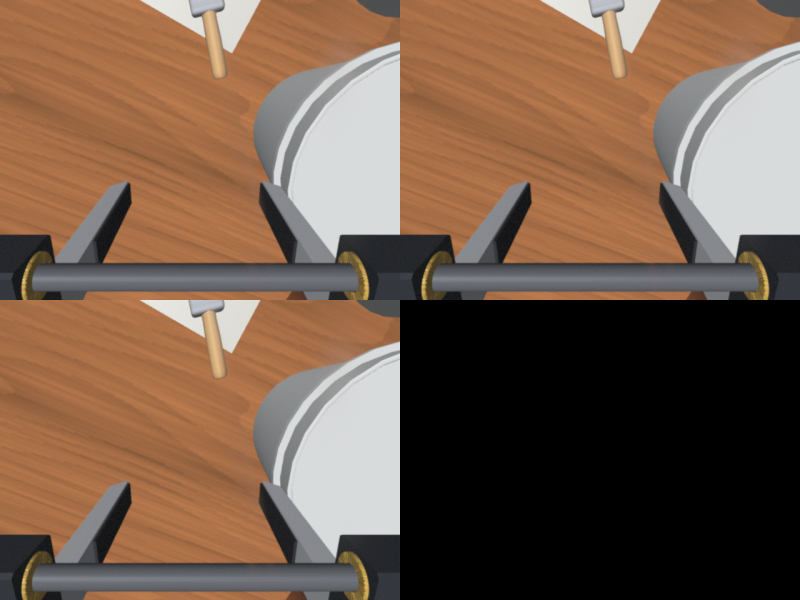

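The moves were refused because every key must be present, so the arm is still at its start. The picture only shows the bin to the right of the fingers. I'll resend the moves with full rows.

>>> {"api": "arm_command", "payload": {"rows": [{"dx": 0,"dy": 0,"dz": 1,"wx": 0,"wy": 0,"wz": -0.5,"grip": 94},{"dx": 0.7,"dy": 0.6,"dz": 0.6,"wx": 0,"wy": 0,"wz": -0.5,"grip": 94},{"dx": 0.7,"dy": 0.6,"dz": 0,"wx": 0,"wy": 0,"wz": -0.5,"grip": 94},{"dx": 0.7,"dy": 0.6,"dz": 0,"wx": 0,"wy": 0,"wz": -0.4,"grip": 94},{"dx": 0.7,"dy": 0.6,"dz": 0,"wx": 0,"wy": 0,"wz": 0,"grip": 94},{"dx": 0.7,"dy": 0.6,"dz": 0,"wx": 0,"wy": 0,"wz": 0,"grip": 94},{"dx": 0.7,"dy": 0.6,"dz": 0,"wx": 0,"wy": 0,"wz": 0,"grip": 94},{"dx": 0.7,"dy": 0.6,"dz": 0,"wx": 0,"wy": 0,"wz": 0,"grip": 94},{"dx": 0.1,"dy": 0.6,"dz": 0,"wx": 0,"wy": 0,"wz": 0,"grip": 94},{"dx": 0,"dy": 0,"dz": 0,"wx": 0,"wy": 0,"wz": 0,"grip": 94},{"dx": 0,"dy": 0,"dz": 0,"wx": 0,"wy": 0,"wz": 0,"grip": 94}]}}

```text
time_s: 1.35
tool_pos: [476.0, -289.9, 282.7]
eef_rot: [[0.976, 0.219, -0.0], [0.219, -0.976, -0.001], [-0.0, 0.001, -1.0]]
force: [0.2, -1.3, 0.3]
grip_width: 93.8
grip_force: 0.0
```

```bash
python3 -c "
from h import *
snap('wrist','w1')
for p in [(586,-266,85),(420,-303,85)]: print(proj('w1',p))
o=arm.observe();print(o['time_s'],o['tool_pos'],o['joint_positions'],o['eef_rot'])"
```

```text
(np.float64(312.66086777851945), np.float64(80.94331863568007))
(np.float64(312.0382397966725), np.float64(274.514968733753))
1.4 [ 475.66239724 -290.62597185  282.69861268] [-7.03321627e-01  1.19635270e-01  1.48291514e+00 -6.52741548e-04
  1.53879173e+00  6.47751165e-01] [[ 9.75953167e-01  2.17980187e-01 -2.30873415e-04]
 [ 2.17979997e-01 -9.75953014e-01 -6.59617170e-04]
 [-3.69105079e-04  5.93429680e-04 -9.99999756e-01]]
```

>>> {"api": "arm_command", "payload": {"rows": [{"dx": 0.2,"dy": 1,"dz": 0,"wx": 0,"wy": 0,"wz": 0,"grip": 94},{"dx": 0.2,"dy": 1,"dz": 0,"wx": 0,"wy": 0,"wz": 0,"grip": 94},{"dx": 0.2,"dy": 1,"dz": 0,"wx": 0,"wy": 0,"wz": 0,"grip": 94},{"dx": 0.2,"dy": 1,"dz": 0,"wx": 0,"wy": 0,"wz": 0,"grip": 94},{"dx": 0.2,"dy": 1,"dz": 0,"wx": 0,"wy": 0,"wz": 0,"grip": 94},{"dx": 0,"dy": 0.4,"dz": 0,"wx": 0,"wy": 0,"wz": 0,"grip": 94},{"dx": 0,"dy": 0,"dz": 0,"wx": 0,"wy": 0,"wz": 0,"grip": 94},{"dx": 0,"dy": 0,"dz": 0,"wx": 0,"wy": 0,"wz": 0,"grip": 94}]}}

```text
time_s: 2.2
tool_pos: [525.0, -26.4, 282.7]
eef_rot: [[0.976, 0.217, 0.0], [0.217, -0.976, -0.001], [-0.0, 0.001, -1.0]]
force: [-0.2, -0.1, 0.8]
grip_width: 93.8
grip_force: 0.0
```

```bash
python3 -c "
from h import *
snap('wrist','w2')
print(proj('w2',(550,-14,82)))
o=arm.observe();print(o['time_s'],o['tool_pos'],o['joint_positions'])"
```

```text
(np.float64(303.9168719932476), np.float64(184.09559482233706))
2.25 [525.00313649 -26.80851165 282.72846214] [-2.15174218e-01  5.00613148e-02  1.55783600e+00 -8.57327011e-04
  1.53344358e+00  1.13799068e+00]
```

>>> {"api": "arm_command", "payload": {"rows": [{"dx": -0.2,"dy": 1,"dz": 0,"wx": 0,"wy": 0,"wz": -0.6,"grip": 94},{"dx": -0.2,"dy": 1,"dz": 0,"wx": 0,"wy": 0,"wz": -0.6,"grip": 94},{"dx": -0.2,"dy": 1,"dz": 0,"wx": 0,"wy": 0,"wz": -0.7,"grip": 94},{"dx": -0.2,"dy": 1,"dz": 0,"wx": 0,"wy": 0,"wz": 0,"grip": 94},{"dx": -0.1,"dy": 1,"dz": 0,"wx": 0,"wy": 0,"wz": 0,"grip": 94},{"dx": 0,"dy": 0.6,"dz": 0,"wx": 0,"wy": 0,"wz": 0,"grip": 94},{"dx": 0,"dy": 0,"dz": 0,"wx": 0,"wy": 0,"wz": 0,"grip": 94},{"dx": 0,"dy": 0,"dz": 0,"wx": 0,"wy": 0,"wz": 0,"grip": 94}]}}

```text
time_s: 3.05
tool_pos: [481.5, 249.5, 282.5]
eef_rot: [[1.0, 0.029, -0.0], [0.029, -1.0, -0.001], [-0.0, 0.001, -1.0]]
force: [0.3, -0.1, 0.5]
grip_width: 94.3
grip_force: 0.0
```

```bash
python3 -c "
from h import *
snap('wrist','w3')
print(proj('w3',(502,269,85)))
o=arm.observe();print(o['time_s'],o['tool_pos'],o['joint_positions'],o['eef_rot'])
a=[cv2.imread(f'pics/w{i}.png') for i in (1,2,3)]
cv2.imwrite('pics/wd.png',cv2.resize(np.vstack([np.hstack(a[:2]),np.hstack([a[2],a[2]*0])]),(800,600),interpolation=cv2.INTER_AREA))"
```

```text
(np.float64(290.1611868426922), np.float64(191.39014927607033))
3.1 [481.47677009 248.9882519  282.5054053 ] [ 3.18160974e-01  8.67240487e-02  1.51932436e+00 -9.47315781e-04
  1.53607642e+00  1.86155784e+00] [[ 9.99623725e-01  2.74292681e-02 -2.09289824e-04]
 [ 2.74290302e-02 -9.99623185e-01 -1.06569985e-03]
 [-2.38442328e-04  1.05955824e-03 -9.99999410e-01]]
```

View pics/wd.png

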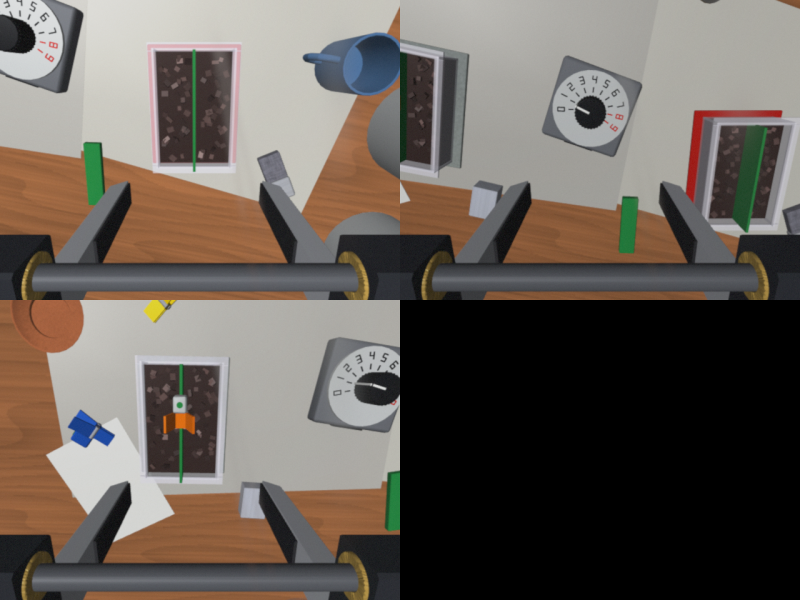

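The wrist views show three things. In w1 the heated divider is vertical at (310,80)–(310,274). In w2 the dial's sleeve top is at (306,179) with the line near 1. In w3 the orange clip is at (288,198) on its divider, with the pod up-image (+x). I'll enlarge these for accuracy.

```bash
python3 -c "
from h import *
def t(f,x,y,w,h): return cv2.resize(cv2.imread(f'pics/{f}.png')[y:y+h,x:x+w],None,fx=4,fy=4,interpolation=cv2.INTER_CUBIC)
cv2.imwrite('pics/c2.png',np.vstack([np.hstack([t('w3',240,140,100,75),t('w2',255,130,100,75)]),np.hstack([t('w3',240,240,100,75),t('w1',260,215,100,75)])]))"
```

```text
(no output)
```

View pics/c2.png

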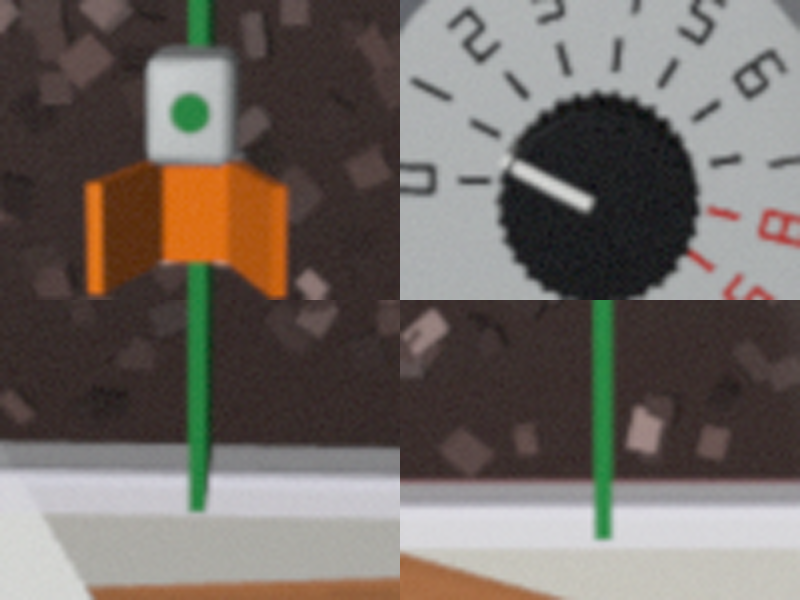

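```bash
python3 -c "
from h import *
np.set_printoptions(precision=1,suppress=True)
print('tails',atz('w3',286.8,199.4,129),'pod',atz('w3',287.7,168,116))
print('plain',atz('w3',289.2,292.3,85),atz('w3',289.8,142,85),atz('w3',289.6,104,85))
print('heat',atz('w1',310.8,274.6,85),atz('w1',310.4,80,85))
print('sleeve',atz('w2',304.8,180,82),'line',atz('w2',255+105/4,130+160/4,82),atz('w2',255+192/4,130+206/4,82))
print(tri(('w2',304.8,180),('t0',278+136/3.325,198+143/3.333),('s0',285+134/3.325,215+93/3.333)))
print(tri(('w3',287.7,168),('t0',175+117/3.325,220+90/3.333),('s0',325+187/3.325,135+127/3.333)))
print(tri(('w1',310.8,274.6),('t0',375+172/3.325,215+252/3.333),('s0',204.3,291.8)))
"
```

```text
tails [503.2 269.6 129. ] pod [526.1 269.9 116. ]
plain [405.5 268.5  85. ] [544.5 269.9  85. ] [575.5 270.6  85. ]
heat [ 419.7 -301.9   85. ] [ 586.3 -264.    85. ]
sleeve [553.7 -14.   82. ] line [557.8   8.1  82. ] [552.1 -12.7  82. ]
(array([551.7, -13.8,  89.3]), [3.0, 3.1, 1.4])
(array([525.9, 269.9, 114.8]), [0.1, 1.7, 1.6])
(array([ 420.5, -301.9,   83.7]), [1.3, 0.8, 1.7])
```

The three views agree: clip at (503, 269.6), heated divider middle at (503, -283) with yaw 0.22, sleeve axis at (553, -14). I'll go down on the tails now.

>>> {"api": "arm_command", "payload": {"rows": [{"dx": 0.43,"dy": 0.41,"dz": 0,"wx": 0,"wy": 0,"wz": -0.15,"grip": 80},{"dx": 0,"dy": 0,"dz": -1,"wx": 0,"wy": 0,"wz": 0,"grip": 80},{"dx": 0,"dy": 0,"dz": -1,"wx": 0,"wy": 0,"wz": 0,"grip": 80},{"dx": 0,"dy": 0,"dz": -0.8,"wx": 0,"wy": 0,"wz": 0,"grip": 80},{"dx": 0,"dy": 0,"dz": -0.5,"wx": 0,"wy": 0,"wz": 0,"grip": 80},{"dx": 0,"dy": 0,"dz": -0.4,"wx": 0,"wy": 0,"wz": 0,"grip": 80},{"dx": 0,"dy": 0,"dz": 0,"wx": 0,"wy": 0,"wz": 0,"grip": 80},{"dx": 0,"dy": 0,"dz": 0,"wx": 0,"wy": 0,"wz": 0,"grip": 60}]}}

```text
time_s: 3.9
tool_pos: [503.0, 269.8, 98.0]
eef_rot: [[1.0, 0.012, -0.0], [0.012, -1.0, -0.0], [-0.0, 0.0, -1.0]]
force: [0.2, 0.7, 0.7]
grip_width: 75.1
grip_force: 0.0
```

>>> {"api": "arm_command", "payload": {"rows": [{"dx": 0,"dy": 0,"dz": 0,"wx": 0,"wy": 0,"wz": 0,"grip": 40},{"dx": 0,"dy": 0,"dz": 0,"wx": 0,"wy": 0,"wz": 0,"grip": 30},{"dx": 0,"dy": 0,"dz": 0,"wx": 0,"wy": 0,"wz": 0,"grip": 20},{"dx": 0,"dy": 0,"dz": 0,"wx": 0,"wy": 0,"wz": 0,"grip": 10},{"dx": 0,"dy": 0,"dz": 0,"wx": 0,"wy": 0,"wz": 0,"grip": 10},{"dx": 0,"dy": 0,"dz": 0,"wx": 0,"wy": 0,"wz": 0,"grip": 10},{"dx": 0,"dy": 0,"dz": 0,"wx": 0,"wy": 0,"wz": 0,"grip": 10},{"dx": 0,"dy": 0,"dz": 0,"wx": 0,"wy": 0,"wz": 0,"grip": 10}], "squeeze": 25}}

```text
time_s: 4.7
tool_pos: [503.3, 271.9, 99.1]
eef_rot: [[1.0, 0.015, 0.003], [0.015, -1.0, 0.001], [0.003, -0.001, -1.0]]
force: [-0.2, -1.8, 6.0]
grip_width: 16.7
grip_force: 25.0
```

>>> {"api": "arm_command", "payload": {"rows": [{"dx": 0,"dy": 0,"dz": 0.2,"wx": 0,"wy": 0,"wz": 0,"grip": 10},{"dx": 0,"dy": 0,"dz": 0.4,"wx": 0,"wy": 0,"wz": 0,"grip": 10},{"dx": 0,"dy": 0,"dz": 0.6,"wx": 0,"wy": 0,"wz": 0,"grip": 10},{"dx": 0,"dy": 0,"dz": 0.8,"wx": 0,"wy": 0,"wz": 0,"grip": 10},{"dx": 0,"dy": 0,"dz": 0.8,"wx": 0,"wy": 0,"wz": 0,"grip": 10},{"dx": 0,"dy": 0,"dz": 0,"wx": 0,"wy": 0,"wz": 0,"grip": 10},{"dx": 0,"dy": 0,"dz": 0,"wx": 0,"wy": 0,"wz": 0,"grip": 10}]}}

```text
time_s: 5.4
tool_pos: [502.6, 271.7, 238.9]
eef_rot: [[1.0, 0.015, 0.002], [0.015, -1.0, 0.001], [0.002, -0.001, -1.0]]
force: [-0.6, -0.4, -1.9]
grip_width: 16.5
grip_force: 25.0
```

```bash
python3 -c "
from h import *
for n in('wrist','scene','top'): snap(n,n[0]+'5')
o=arm.observe();print(o['tool_pos'],o['grip_width'],o['force'])
p=o['tool_pos'];r=lambda a,m,k:cv2.resize(a[max(int(m[1])-50,0):int(m[1])+50,max(int(m[0])-60,0):int(m[0])+60],(400,300),interpolation=cv2.INTER_CUBIC)
s=[r(cv2.imread(f'pics/{f}.png'),proj(f,p),0) for f in('s5','t5')]
cv2.imwrite('pics/c5.png',np.vstack([np.hstack(s),np.hstack([cv2.resize(cv2.imread('pics/w5.png'),(400,300)),np.zeros((300,400,3),np.uint8)])]))"
```

```text
[500.76408657 270.91152202 235.39615767] 16.64894548311442 [-0.29292873 -0.44276528 -1.78947965]
```

View pics/c5.png

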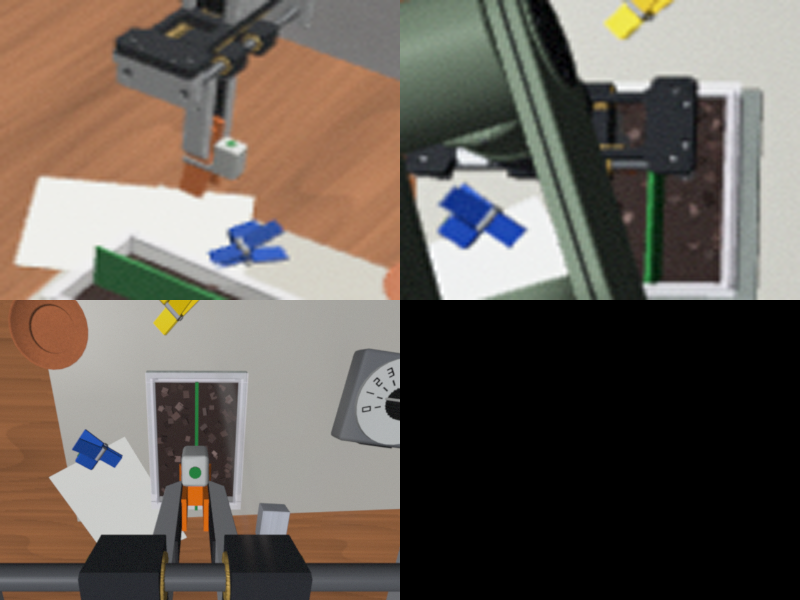

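The clip is held upright between the fingers, tails shut and pod forward (wrist (195,470), scene (228,155)). Now I carry it over to the heated tub.

>>> {"api": "arm_command", "payload": {"rows": [{"dx": 0,"dy": -0.4,"dz": 0,"wx": 0,"wy": 0,"wz": 0,"grip": 10},{"dx": 0,"dy": -0.9,"dz": 0,"wx": 0,"wy": 0,"wz": 0.3,"grip": 10},{"dx": 0,"dy": -1,"dz": 0,"wx": 0,"wy": 0,"wz": 0.3,"grip": 10},{"dx": 0,"dy": -1,"dz": 0,"wx": 0,"wy": 0,"wz": 0.3,"grip": 10},{"dx": 0,"dy": -1,"dz": 0,"wx": 0,"wy": 0,"wz": 0.3,"grip": 10},{"dx": 0,"dy": -1,"dz": 0,"wx": 0,"wy": 0,"wz": 0.3,"grip": 10},{"dx": 0,"dy": -1,"dz": 0,"wx": 0,"wy": 0,"wz": 0.3,"grip": 10},{"dx": 0,"dy": -1,"dz": 0,"wx": 0,"wy": 0,"wz": 0.3,"grip": 10},{"dx": 0,"dy": -1,"dz": 0,"wx": 0,"wy": 0,"wz": 0,"grip": 10},{"dx": 0,"dy": -1,"dz": 0,"wx": 0,"wy": 0,"wz": 0,"grip": 10},{"dx": 0,"dy": -1,"dz": 0,"wx": 0,"wy": 0,"wz": 0,"grip": 10},{"dx": 0,"dy": -0.7,"dz": 0,"wx": 0,"wy": 0,"wz": 0,"grip": 10}]}}

```text
time_s: 6.75
tool_pos: [500.7, -281.1, 235.4]
eef_rot: [[0.975, 0.221, -0.003], [0.221, -0.975, 0.002], [-0.003, -0.003, -1.0]]
force: [0.6, 0.5, -0.0]
grip_width: 16.5
grip_force: 25.0
```

>>> {"api": "arm_command", "payload": {"rows": [{"dx": 0,"dy": 0,"dz": -0.6,"wx": 0,"wy": 0,"wz": 0,"grip": 10},{"dx": 0,"dy": 0,"dz": -0.6,"wx": 0,"wy": 0,"wz": 0,"grip": 10},{"dx": 0,"dy": 0,"dz": 0,"wx": 0,"wy": 0,"wz": 0,"grip": 10},{"dx": 0,"dy": 0,"dz": 0,"wx": 0,"wy": 0,"wz": 0,"grip": 10},{"dx": 0,"dy": 0,"dz": 0,"wx": 0,"wy": 0,"wz": 0,"grip": 10}]}}

```text
time_s: 7.25
tool_pos: [503.0, -278.8, 178.9]
eef_rot: [[0.975, 0.223, 0.001], [0.223, -0.975, -0.001], [0.001, 0.001, -1.0]]
force: [-0.0, -0.3, 0.3]
grip_width: 16.2
grip_force: 25.0
```

```bash
python3 -c "
from h import *
snap('wrist','w6');snap('scene','s6');o=arm.observe();print(o['tool_pos'],o['eef_rot'],o['grip_width'],o['force'])
a=cv2.imread('pics/w6.png')[100:400,180:460]; m=proj('s6',o['tool_pos']); print(m)
b=cv2.imread('pics/s6.png')[int(m[1])-50:int(m[1])+80,int(m[0])-70:int(m[0])+70]
cv2.imwrite('pics/c6.png',np.hstack([cv2.resize(a,(400,430),interpolation=cv2.INTER_CUBIC),cv2.resize(b,(400,430),interpolation=cv2.INTER_CUBIC)]))"
```

```text
[ 503.37798972 -279.03849251  179.66354447] [[ 0.97469866  0.22350677  0.00269361]
 [ 0.22351252 -0.97469887 -0.002064  ]
 [ 0.00216415  0.00261383 -0.99999424]] 16.750593643339887 [-0.17839105  0.55656141 -0.71366626]
(np.float64(231.77236128518507), np.float64(276.11568479155335))
```

View pics/c6.png

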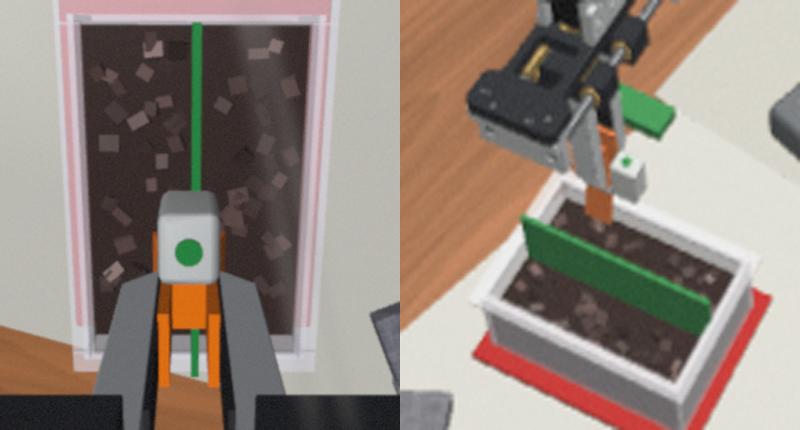

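```bash
python3 -c "
from h import *
a=atz('w6',180+197*.7,100+30*300/430,85);b=atz('w6',180+195*.7,100+370*300/430,85);print(a,b, a+(b-a)*(503-a[0])/(b[0]-a[0]),arm.observe()['tool_pos'])"
```

```text
[ 584.16175486 -264.21475501   85.        ] [ 423.50286326 -300.85174591   85.        ] [ 503.         -282.72305197   85.        ] [ 503.37798972 -279.03849251  179.66354447]
```

The wrist view puts the divider at (503, -282.7), with the clip above it about 2–3 mm to the +y side. I'll correct that, go down and push slightly.

>>> {"api": "arm_command", "payload": {"rows": [{"dx": 0,"dy": -0.05,"dz": -0.4,"wx": 0,"wy": 0,"wz": 0,"grip": 10},{"dx": 0,"dy": 0,"dz": -0.4,"wx": 0,"wy": 0,"wz": 0,"grip": 10},{"dx": 0,"dy": 0,"dz": -0.4,"wx": 0,"wy": 0,"wz": 0,"grip": 10},{"dx": 0,"dy": 0,"dz": -0.2,"wx": 0,"wy": 0,"wz": 0,"grip": 10},{"dx": 0,"dy": 0,"dz": -0.14,"wx": 0,"wy": 0,"wz": 0,"grip": 10},{"dx": 0,"dy": 0,"dz": 0,"wx": 0,"wy": 0,"wz": 0,"grip": 10},{"dx": 0,"dy": 0,"dz": 0,"wx": 0,"wy": 0,"wz": 0,"grip": 10}]}}

```text
time_s: 8.05
tool_pos: [502.9, -281.5, 101.7]
eef_rot: [[0.975, 0.223, 0.001], [0.223, -0.975, -0.001], [0.001, 0.001, -1.0]]
force: [1.0, -0.3, -0.4]
grip_width: 16.3
grip_force: 25.0
```

>>> {"api": "arm_command", "payload": {"rows": [{"dx": 0,"dy": -0.02,"dz": -0.05,"wx": 0,"wy": 0,"wz": 0,"grip": 10},{"dx": 0,"dy": 0,"dz": -0.05,"wx": 0,"wy": 0,"wz": 0,"grip": 10},{"dx": 0,"dy": 0,"dz": 0,"wx": 0,"wy": 0,"wz": 0,"grip": 10},{"dx": 0,"dy": 0,"dz": 0,"wx": 0,"wy": 0,"wz": 0,"grip": 10}]}}

```text
time_s: 8.45
tool_pos: [503.4, -283.0, 99.0]
eef_rot: [[0.975, 0.223, 0.002], [0.223, -0.975, -0.002], [0.002, 0.003, -1.0]]
force: [-2.9, 2.6, 10.2]
grip_width: 16.8
grip_force: 25.0
```

There is 10 N of contact at the same TCP height as the original seat, so the clip is fully down. I'll release and rise.

>>> {"api": "arm_command", "payload": {"rows": [{"dx": 0,"dy": 0,"dz": 0,"wx": 0,"wy": 0,"wz": 0,"grip": 40},{"dx": 0,"dy": 0,"dz": 0,"wx": 0,"wy": 0,"wz": 0,"grip": 70},{"dx": 0,"dy": 0,"dz": 0,"wx": 0,"wy": 0,"wz": 0,"grip": 70},{"dx": 0,"dy": 0,"dz": 0,"wx": 0,"wy": 0,"wz": 0,"grip": 70},{"dx": 0,"dy": 0,"dz": 0,"wx": 0,"wy": 0,"wz": 0,"grip": 70},{"dx": 0,"dy": 0,"dz": 0.3,"wx": 0,"wy": 0,"wz": 0,"grip": 70},{"dx": 0,"dy": 0,"dz": 0.6,"wx": 0,"wy": 0,"wz": 0,"grip": 70},{"dx": 0,"dy": 0,"dz": 1,"wx": 0,"wy": 0,"wz": 0,"grip": 70},{"dx": 0,"dy": 0,"dz": 1,"wx": 0,"wy": 0,"wz": 0,"grip": 70},{"dx": -0.4,"dy": 0,"dz": 0.6,"wx": 0,"wy": 0,"wz": 0,"grip": 70},{"dx": 0,"dy": 0,"dz": 0,"wx": 0,"wy": 0,"wz": 0,"grip": 70},{"dx": 0,"dy": 0,"dz": 0,"wx": 0,"wy": 0,"wz": 0,"grip": 70}]}}

```text
time_s: 9.65
tool_pos: [482.4, -282.3, 272.1]
eef_rot: [[0.975, 0.223, 0.002], [0.223, -0.975, -0.001], [0.002, 0.002, -1.0]]
force: [0.5, -1.2, -0.1]
grip_width: 70.1
grip_force: 0.0
```

```bash
python3 -c "
from h import *
snap('wrist','w7');snap('scene','s7');o=arm.observe();print(o['time_s'],o['tool_pos'],o['joint_positions'],o['grip_width'],o['force'])
z=cv2.imread('pics/w7.png')[90:330,200:424]; b=cv2.imread('pics/s7.png')[250:370,184:296]
cv2.imwrite('pics/c7.png',np.hstack([cv2.resize(z,(400,428),interpolation=cv2.INTER_CUBIC),cv2.resize(b,(400,428),interpolation=cv2.INTER_CUBIC)]))"
```

```text
9.75 [ 481.58229567 -281.38731221  269.06081321] [-6.84058586e-01  1.29643825e-01  1.49932507e+00  1.57319120e-04
  1.51570327e+00  6.61887589e-01] 70.17134184737318 [-0.37936455  0.78890161 -0.05358487]
```

View pics/c7.png

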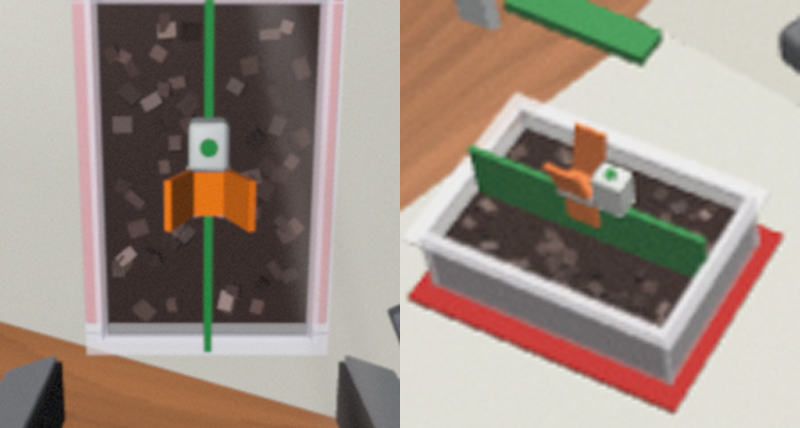

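The clip sits upright on the heated divider near its middle, with the fingers clear: pod dot at wrist (317,173) and scene (243,299). Next is the thermostat, with an anticlockwise pre-turn of +1.28 rad so the whole clockwise turn fits.

>>> {"api": "arm_command", "payload": {"rows": [{"dx": 0.1,"dy": 0.5,"dz": 0,"wx": 0,"wy": 0,"wz": 1,"grip": 70},{"dx": 0.1,"dy": 0.5,"dz": 0,"wx": 0,"wy": 0,"wz": 1,"grip": 70},{"dx": 0.1,"dy": 0.5,"dz": 0,"wx": 0,"wy": 0,"wz": 1,"grip": 70},{"dx": 0.1,"dy": 0.5,"dz": 0,"wx": 0,"wy": 0,"wz": 1,"grip": 70},{"dx": 0.1,"dy": 0.5,"dz": 0,"wx": 0,"wy": 0,"wz": 1,"grip": 70},{"dx": 0.1,"dy": 0.5,"dz": 0,"wx": 0,"wy": 0,"wz": 1,"grip": 70},{"dx": 0.1,"dy": 0.5,"dz": 0,"wx": 0,"wy": 0,"wz": 1,"grip": 70},{"dx": 0.2,"dy": 0.5,"dz": 0,"wx": 0,"wy": 0,"wz": 1,"grip": 70},{"dx": 0.2,"dy": 0.5,"dz": 0,"wx": 0,"wy": 0,"wz": 1,"grip": 70},{"dx": 0.2,"dy": 0.4,"dz": -0.5,"wx": 0,"wy": 0,"wz": 1,"grip": 70},{"dx": 0.1,"dy": 0.3,"dz": -0.5,"wx": 0,"wy": 0,"wz": 1,"grip": 70},{"dx": 0,"dy": 0.16,"dz": -0.5,"wx": 0,"wy": 0,"wz": 1,"grip": 70}]}}

```text
time_s: 10.95
tool_pos: [551.5, -12.2, 192.4]
eef_rot: [[0.139, 0.99, -0.004], [0.99, -0.139, 0.001], [0.001, -0.004, -1.0]]
force: [-0.1, -0.8, -0.1]
grip_width: 70.1
grip_force: 0.0
```

>>> {"api": "arm_command", "payload": {"rows": [{"dx": 0,"dy": 0,"dz": 0,"wx": 0,"wy": 0,"wz": 0.8,"grip": 80},{"dx": 0,"dy": 0,"dz": 0,"wx": 0,"wy": 0,"wz": 0,"grip": 80},{"dx": 0,"dy": 0,"dz": 0,"wx": 0,"wy": 0,"wz": 0,"grip": 80}]}}

```text
time_s: 11.25
tool_pos: [551.8, -13.9, 194.5]
eef_rot: [[0.067, 0.998, -0.002], [0.998, -0.067, 0.0], [0.0, -0.002, -1.0]]
force: [-0.1, 0.2, 0.7]
grip_width: 80.1
grip_force: 0.0
```

```bash
python3 -c "
from h import *
print('pod',tri(('w7',317,173),('s7',243.1,299.1)))
snap('wrist','w8');o=arm.observe();print(o['tool_pos'],o['joint_positions'],o['eef_rot'],proj('w8',(553,-14,82)))
a=cv2.imread('pics/w8.png')[150:450,120:520]
cv2.imwrite('pics/c8.png',cv2.resize(a,(800,600),interpolation=cv2.INTER_CUBIC))"
```

```text
pod (array([ 525.23781737, -277.02559988,  114.27410347]), [0.3, 0.3])
[552.16466739 -14.1311687  195.20082595] [-1.82304976e-01  1.68011849e-01  1.60869054e+00  2.60312806e-05
  1.36581839e+00 -1.14764654e-01] [[ 6.74943423e-02  9.97719244e-01 -9.08126632e-04]
 [ 9.97719648e-01 -6.74941937e-02  1.93330603e-04]
 [ 1.31596388e-04 -9.19104505e-04 -9.99999569e-01]] (np.float64(312.6845215741028), np.float64(240.4878555951022))
```

View pics/c8.png

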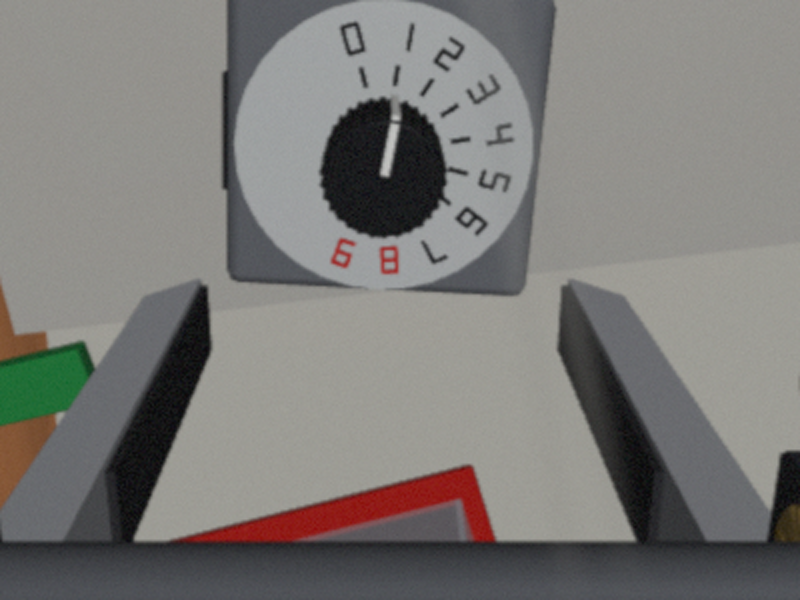

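The pod height of 114.3 matches the original seat (114.8), so the clip is fully down. The line points exactly at 1, and the sleeve top centre is near (312,238), i.e. axis ≈ (552,-13). I'll go down over the sleeve and grip.

>>> {"api": "arm_command", "payload": {"rows": [{"dx": 0,"dy": 0.02,"dz": -0.8,"wx": 0,"wy": 0,"wz": 0,"grip": 80},{"dx": 0,"dy": 0,"dz": -0.8,"wx": 0,"wy": 0,"wz": 0,"grip": 80},{"dx": 0,"dy": 0,"dz": -0.7,"wx": 0,"wy": 0,"wz": 0,"grip": 80},{"dx": 0,"dy": 0,"dz": -0.4,"wx": 0,"wy": 0,"wz": 0,"grip": 80},{"dx": 0,"dy": 0,"dz": -0.2,"wx": 0,"wy": 0,"wz": 0,"grip": 80},{"dx": 0,"dy": 0,"dz": 0,"wx": 0,"wy": 0,"wz": 0,"grip": 60},{"dx": 0,"dy": 0,"dz": 0,"wx": 0,"wy": 0,"wz": 0,"grip": 50},{"dx": 0,"dy": 0,"dz": 0,"wx": 0,"wy": 0,"wz": 0,"grip": 35},{"dx": 0,"dy": 0,"dz": 0,"wx": 0,"wy": 0,"wz": 0,"grip": 35},{"dx": 0,"dy": 0,"dz": 0,"wx": 0,"wy": 0,"wz": 0,"grip": 35},{"dx": 0,"dy": 0,"dz": 0,"wx": 0,"wy": 0,"wz": 0,"grip": 35}], "squeeze": 30}}

```text
time_s: 12.4
tool_pos: [551.3, -13.1, 51.7]
eef_rot: [[0.066, 0.998, -0.002], [0.998, -0.066, -0.0], [-0.0, -0.002, -1.0]]
force: [-3.6, -0.1, 5.7]
grip_width: 43.6
grip_force: 30.0
```

>>> {"api": "arm_command", "payload": {"rows": [{"dx": 0,"dy": 0,"dz": 0.1,"wx": 0,"wy": 0,"wz": 0,"grip": 35},{"dx": 0,"dy": 0,"dz": 0.1,"wx": 0,"wy": 0,"wz": 0,"grip": 35},{"dx": 0,"dy": 0,"dz": 0,"wx": 0,"wy": 0,"wz": 0,"grip": 35},{"dx": 0,"dy": 0,"dz": 0,"wx": 0,"wy": 0,"wz": 0,"grip": 35},{"dx": 0,"dy": 0,"dz": 0,"wx": 0,"wy": 0,"wz": 0,"grip": 35}]}}

```text
time_s: 12.9
tool_pos: [551.2, -13.1, 59.8]
eef_rot: [[0.066, 0.998, -0.002], [0.998, -0.066, 0.0], [0.0, -0.002, -1.0]]
force: [-0.8, -1.2, -8.1]
grip_width: 43.7
grip_force: 30.0
```

>>> {"api": "arm_command", "payload": {"rows": [{"dx": 0,"dy": 0,"dz": 0.03,"wx": 0,"wy": 0,"wz": 0,"grip": 35},{"dx": 0,"dy": 0,"dz": 0,"wx": 0,"wy": 0,"wz": -0.5,"grip": 35},{"dx": 0,"dy": 0,"dz": 0,"wx": 0,"wy": 0,"wz": -0.8,"grip": 35},{"dx": 0,"dy": 0,"dz": 0,"wx": 0,"wy": 0,"wz": -0.8,"grip": 35},{"dx": 0,"dy": 0,"dz": 0,"wx": 0,"wy": 0,"wz": -0.9,"grip": 35},{"dx": 0,"dy": 0,"dz": 0,"wx": 0,"wy": 0,"wz": 0,"grip": 35},{"dx": 0,"dy": 0,"dz": 0,"wx": 0,"wy": 0,"wz": 0,"grip": 35}]}}

```text
time_s: 13.6
tool_pos: [551.4, -13.1, 61.7]
eef_rot: [[0.356, 0.934, -0.002], [0.934, -0.356, 0.0], [-0.001, -0.002, -1.0]]
force: [-2.7, -1.2, -8.4]
grip_width: 43.7
grip_force: 30.0
```

```bash
python3 -c "
from h import *
o=arm.observe();print(o['tool_pos'],o['torque'],o['force'],np.arctan2(o['eef_rot'][1,0],o['eef_rot'][0,0]))"
```

```text
[551.38271879 -13.09964943  61.73811282] [-0.26954305  0.39509353  0.03094531] [-2.67074166 -1.1578651  -8.41242136] 1.2067038647289217
```

The torque is small and the turn is free. 2.21 rad clockwise remains.

>>> {"api": "arm_command", "payload": {"rows": [{"dx": 0,"dy": 0,"dz": 0,"wx": 0,"wy": 0,"wz": -1,"grip": 35},{"dx": 0,"dy": 0,"dz": 0,"wx": 0,"wy": 0,"wz": -1,"grip": 35},{"dx": 0,"dy": 0,"dz": 0,"wx": 0,"wy": 0,"wz": -1,"grip": 35},{"dx": 0,"dy": 0,"dz": 0,"wx": 0,"wy": 0,"wz": -1,"grip": 35},{"dx": 0,"dy": 0,"dz": 0,"wx": 0,"wy": 0,"wz": -1,"grip": 35},{"dx": 0,"dy": 0,"dz": 0,"wx": 0,"wy": 0,"wz": -1,"grip": 35},{"dx": 0,"dy": 0,"dz": 0,"wx": 0,"wy": 0,"wz": -1,"grip": 35},{"dx": 0,"dy": 0,"dz": 0,"wx": 0,"wy": 0,"wz": -1,"grip": 35},{"dx": 0,"dy": 0,"dz": 0,"wx": 0,"wy": 0,"wz": -1,"grip": 35},{"dx": 0,"dy": 0,"dz": 0,"wx": 0,"wy": 0,"wz": -1,"grip": 35},{"dx": 0,"dy": 0,"dz": 0,"wx": 0,"wy": 0,"wz": -1,"grip": 35},{"dx": 0,"dy": 0,"dz": 0,"wx": 0,"wy": 0,"wz": 0,"grip": 35}]}}

```text
time_s: 14.8
tool_pos: [551.7, -13.5, 62.0]
eef_rot: [[0.994, 0.106, -0.001], [0.106, -0.994, -0.001], [-0.001, 0.001, -1.0]]
force: [-2.7, -2.0, -8.0]
grip_width: 43.8
grip_force: 30.0
```

>>> {"api": "arm_command", "payload": {"rows": [{"dx": 0,"dy": 0,"dz": 0,"wx": 0,"wy": 0,"wz": -1,"grip": 35},{"dx": 0,"dy": 0,"dz": 0,"wx": 0,"wy": 0,"wz": -1,"grip": 35},{"dx": 0,"dy": 0,"dz": 0,"wx": 0,"wy": 0,"wz": -1,"grip": 35},{"dx": 0,"dy": 0,"dz": 0,"wx": 0,"wy": 0,"wz": -1,"grip": 35},{"dx": 0,"dy": 0,"dz": 0,"wx": 0,"wy": 0,"wz": -1,"grip": 35},{"dx": 0,"dy": 0,"dz": 0,"wx": 0,"wy": 0,"wz": -1,"grip": 35},{"dx": 0,"dy": 0,"dz": 0,"wx": 0,"wy": 0,"wz": -1,"grip": 35},{"dx": 0,"dy": 0,"dz": 0,"wx": 0,"wy": 0,"wz": -1,"grip": 35},{"dx": 0,"dy": 0,"dz": 0,"wx": 0,"wy": 0,"wz": -1,"grip": 35},{"dx": 0,"dy": 0,"dz": 0,"wx": 0,"wy": 0,"wz": -1,"grip": 35},{"dx": 0,"dy": 0,"dz": 0,"wx": 0,"wy": 0,"wz": 0,"grip": 35},{"dx": 0,"dy": 0,"dz": 0,"wx": 0,"wy": 0,"wz": 0,"grip": 35}]}}

```text
time_s: 16.0
tool_pos: [551.5, -13.9, 61.9]
eef_rot: [[0.629, -0.777, -0.002], [-0.777, -0.629, -0.001], [-0.0, 0.002, -1.0]]
force: [-2.7, -3.9, -8.6]
grip_width: 43.7
grip_force: 30.0
```

```bash
python3 -c "
from h import *
o=arm.observe();y=np.arctan2(o['eef_rot'][1,0],o['eef_rot'][0,0]);print(o['tool_pos'],o['torque'],o['force'],y,'left',-1.008-y,o['joint_positions'][5])"
```

```text
[551.47868153 -13.87727328  61.90518132] [-0.78347596  0.5163718  -0.06096243] [-2.68313391 -3.90567608 -8.59022304] -0.890270531880367 left -0.11772946811963303 2.280833147226693
```

Turn the last 0.118 rad, lower by the 11.5 mm lifted (held slightly low), then release and look.

>>> {"api": "arm_command", "payload": {"rows": [{"dx": 0,"dy": 0,"dz": 0,"wx": 0,"wy": 0,"wz": -0.6,"grip": 35},{"dx": 0,"dy": 0,"dz": 0,"wx": 0,"wy": 0,"wz": -0.58,"grip": 35},{"dx": 0,"dy": 0,"dz": 0,"wx": 0,"wy": 0,"wz": 0,"grip": 35},{"dx": 0,"dy": 0,"dz": -0.1,"wx": 0,"wy": 0,"wz": 0,"grip": 35},{"dx": 0,"dy": 0,"dz": -0.1,"wx": 0,"wy": 0,"wz": 0,"grip": 35},{"dx": 0,"dy": 0,"dz": -0.03,"wx": 0,"wy": 0,"wz": 0,"grip": 35},{"dx": 0,"dy": 0,"dz": 0,"wx": 0,"wy": 0,"wz": 0,"grip": 35},{"dx": 0,"dy": 0,"dz": 0,"wx": 0,"wy": 0,"wz": 0,"grip": 35}]}}

```text
time_s: 16.8
tool_pos: [551.5, -13.9, 51.7]
eef_rot: [[0.534, -0.846, -0.002], [-0.846, -0.534, -0.002], [0.0, 0.003, -1.0]]
force: [-6.5, -4.1, -1.7]
grip_width: 43.3
grip_force: 30.0
```

>>> {"api": "arm_command", "payload": {"rows": [{"dx": 0,"dy": 0,"dz": 0,"wx": 0,"wy": 0,"wz": 0,"grip": 60},{"dx": 0,"dy": 0,"dz": 0,"wx": 0,"wy": 0,"wz": 0,"grip": 80},{"dx": 0,"dy": 0,"dz": 0,"wx": 0,"wy": 0,"wz": 0,"grip": 80},{"dx": 0,"dy": 0,"dz": 0,"wx": 0,"wy": 0,"wz": 0,"grip": 80},{"dx": 0,"dy": 0,"dz": 0.5,"wx": 0,"wy": 0,"wz": 0,"grip": 80},{"dx": 0,"dy": 0,"dz": 1,"wx": 0,"wy": 0,"wz": 0,"grip": 80},{"dx": 0,"dy": 0,"dz": 1,"wx": 0,"wy": 0,"wz": 0,"grip": 80},{"dx": 0,"dy": 0,"dz": 1,"wx": 0,"wy": 0,"wz": 0,"grip": 80},{"dx": -1,"dy": 0,"dz": 0,"wx": 0,"wy": 0,"wz": 0,"grip": 80},{"dx": 0,"dy": 0,"dz": 0,"wx": 0,"wy": 0,"wz": 0,"grip": 80},{"dx": 0,"dy": 0,"dz": 0,"wx": 0,"wy": 0,"wz": 0,"grip": 80},{"dx": 0,"dy": 0,"dz": 0,"wx": 0,"wy": 0,"wz": 0,"grip": 80}]}}

```text
time_s: 18.0
tool_pos: [503.0, -13.1, 225.9]
eef_rot: [[0.529, -0.848, 0.001], [-0.848, -0.529, 0.0], [0.001, -0.001, -1.0]]
force: [-0.4, 0.4, 0.1]
grip_width: 80.3
grip_force: 0.0
```

```bash
python3 -c "
from h import *
d=snap('wrist','w9');snap('scene','s9');o=arm.observe();print(o['tool_pos'],o['time_s'])
m=proj('w9',(552,-13,60));print(m)
r=lambda f,x,y,w,h:cv2.resize(cv2.imread(f'pics/{f}.png')[y:y+h,x:x+w],(400,300),interpolation=cv2.INTER_CUBIC)
x=int(np.clip(m[0]-120,0,400));y=int(np.clip(m[1]-90,0,300))
print(x,y)
cv2.imwrite('pics/c9.png',np.vstack([np.hstack([r('w9',x,y,240,180),r('s9',275,215,100,75)]),np.hstack([r('s9',190,260,112,84),cv2.resize(cv2.imread('pics/s9.png'),(400,300),interpolation=cv2.INTER_AREA)])]))"
```

```text
[503.26459542 -13.18854399 225.68606867] 18.1
(np.float64(261.665617034452), np.float64(191.80150587823044))
141 101
```

View pics/c9.png

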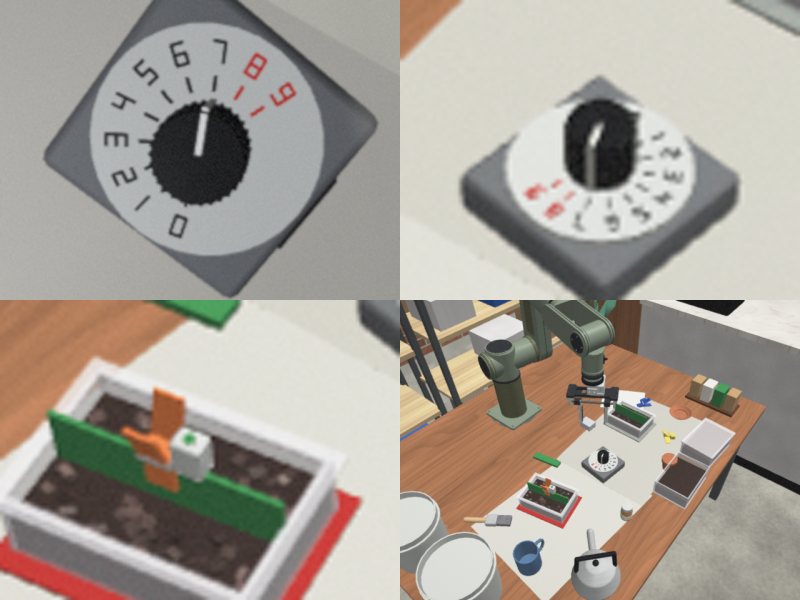

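The line points at 7 (wrist crop (203,110) in line with the 7 tick), and the clip and bystanders are undisturbed. I'll check the sleeve height against the first picture, then hand in.

```bash
python3 -c "
from h import *
for f in('s0','s9'):
    g=cv2.imread(f'pics/{f}.png')[230:270,308:342].max(2).astype(float)
    print(f,[round(float(np.interp(0,[0,1],[0,1]))+sum(1-np.clip((g[:20,c]-40)/150,0,1)),2) for c in (10,12,14,20,22)], np.where((g<90).sum(1)>4)[0][[0,-1]])
d=cv2.absdiff(cv2.imread('pics/s0.png'),cv2.imread('pics/s9.png')).max(2)[215:300,280:365]
print((d>60).sum(), np.argwhere(d>60).min(0),np.argwhere(d>60).max(0))"
```

```text
s0 [np.float64(8.3), np.float64(10.25), np.float64(11.81), np.float64(8.91), np.float64(7.18)] [10 31]
s9 [np.float64(8.28), np.float64(10.18), np.float64(10.39), np.float64(10.83), np.float64(9.35)] [10 31]
37 [27 42] [46 51]
```

The sleeve's silhouette is unchanged (rows 10–31 in both pictures), so it is fully home.

```bash
python3 -c "
from h import *
print(arm.sign_off())"
```

```text
the job is handed in; nothing more can be done
None
```

I clipped the orange clip upright and fully down near the middle of the heated tub's divider, then turned the thermostat to 7 with the sleeve dropped home, and handed the job in at about 18 s; no verdict was returned.

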